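Walk a bronze casting round to the bench fence

ROBOT

A 7-joint arm with a two-finger parallel gripper is mounted at the origin on the work surface. World frame = base frame: x ahead of the robot, y to its left, z up, the work surface at z = 0. Lengths are in m, angles in rad, forces in N, time in s.
With the tool pointing down it reaches from about 0.4 to 0.85 m from the base axis. Payload 10.4 kg.
Tool frame: the origin (TCP) lies at the very end of the fingers, on their centre line; the grasp point (between the pads) lies r.pinch_z behind it (r.pinch_z is the distance from the TCP to the grasp point, in m); z points along the fingers, x is the direction in which the jaws open and shut, and the axes are right-handed (so a half turn about z gives the same grasp; the last joint's range is limited). The gripper opens to 87 mm and grips with 3 to 60 N. Pads are 19 mm wide; open, the fingers measure 117 mm over their backs; the gripper's body (75 mm by 190 mm) begins 51 mm behind the grasp point.
Start: joints at [-1.36, 0.332, -0.065, 1.46, 0.022, 1.35, -0.088], TCP at [0.145, 0.608, 0.195] pointing down, gripper open.
Joint ranges: [-2.6, 2.6], [-0.5, 2.12], [-1.47, 1.34], [0.16, 2.42], [-1.27, 4.41], [0.06, 2.06], [-2.6, 2.6]. Speed limits (rad/s): [2.22, 2.22, 2.79, 2.79, 3.14, 3.14, 3.14].

INTERFACE

Orientations are given as a unit quaternion [x, y, z, w].
In Python, from bench import r gives the robot as it stands.
- The arm moves only by the tool carry_out, never from a script. Its argument "increments" is text: rows parted by semicolons, each of 7 numbers parted by spaces: the turn, a rotation vector about the tool's x, y, z in degrees, then the shift along the tool's x, y, z in m, then the finger opening in m, from 0 to 0.087. A call has exactly 5 rows; each row is the pose to reach, as a shift and turn from the pose measured when the call began, along the tool's axes at that moment; what a row does not reach only later rows make up. A row lasts 1/8 s, in which the tool goes at most 62.5 mm and 10.7 degrees, less where a joint would pass 70% of its speed; a pose out of reach is approached as far as the arm can. A call with a gripper value outside its range is refused whole. The fingers move at their own pace and stop on an object; "squeeze" is the grip in N (left out, the last holds). Time passes only in rows, so rows that repeat a pose let the fingers close, or fill a call up. It gives the time, the measured TCP pose, the force and the opening at its end, in the units of the state.
- r.read_state(): the state, without advancing time (a new reading comes with each control period).
- r.camera(name): name is "scene" or "side" or "wrist"; returns (picture, depth): 420x560x3 uint8, blue, green, red; 420x560 float32, m along the optical axis (not along the pixel's ray), 0 where there is no reading.
- r.camera_model(name): a dict with "K" (3x3 intrinsics, pixels), "k1" (the pictures are not rectified: a ray, as slopes to the right and down, at radius r is drawn at 1 + k1 r^2 times it, then the intrinsics apply), "extrinsics" (4x4, takes a point from camera to world coordinates). Camera axes: x right, y down, z forward; pixel columns grow to the right and rows downward; lengths in m; the calibration is good to about 2 mm. A picture is of the moment at which its call begins: read the wrist's pose just before it. camera_model takes no time and is no camera call; for the wrist camera it gives the pose at the moment of the call.
- r.close_job(): hands the job in, once; it reports no verdict.
The state is a dict: "time": time; "joint_positions": joint angles; "joint_vel": joint speeds; "joint_torque": joint torques, N m; "ee_pos": TCP position; "eef_rot": TCP orientation; "ft_force": force on the tool from outside, world axes, zero at the start; "torque": the same for the moment, N m; "width": finger opening in m.
Only numpy, scipy, OpenCV 4.12 (cv2) and the standard library are available. Lean on these libraries where they do the work, as an engineer would, in place of code of your own. Each camera call takes 0.05 s, during which the arm holds its last target.

TASK

Using fingertip pushes only, walk the heavy bronze block round about where it stands, shoving now one corner and now another as needed, until one of its long sides squarely faces the steel fence while the block still stands clear of it; then push it home so that this long side lies flat against the fence, without overhanging either end of the fence. Keep the block flat on the bench: do not pinch, lift or tip it, do not take hold of the feeder stubs on its top, and leave the other things on the bench where they are.

Things in the scene. Friction and masses are not known exactly. Their poses are not given: they have to be found in the camera images.
- block: hollow-cast bronze plinth block, about 1.6 kg, loose on the bench; slides under pushes of 4 to 20 N and stops when they stop. Lower part 140 (its y) x 100 (its x) x 32 mm high, plain upright sides; upper step 130 x 90 mm, up to 45 mm high. Origin: centre of the underside, z up. Long sides at x = +-50 mm, ends at y = +-70 mm. Same either way round: either long side may go to the fence.
- feeders: the two sawn-off feeder stubs that are cast in one with the block: upright cylinders 26 mm in diameter on its top, at y = +34 and -34 mm, from 45 to 65 mm above the bench. Its frame is the block's frame (same origin and axes). Not to be held or pushed.
- fence: fixed steel angle: upright leg 280 mm long, 40 mm high, 6 mm thick, and a flat foot 6 mm thick reaching 54 mm behind it with two bolts. Origin: on the bench at the foot of the working face, midway along. x points away from the block, square to the face (face: plane x = 0; the block is on the -x side); y runs along the fence, ends at y = +-140 mm; z up.
- stump: bystander, loose: dark bronze offcut standing upright, round, 54 mm across, 88 mm high; origin at the centre of its underside
- grinder: bystander, loose: black rotary hand grinder lying on the bench, about 190 mm long, 36 mm across; origin under the middle of its handle, nose along +x
- burrs: bystander, loose: grey round holder 60 mm across with rotary burrs standing in it, 75 mm high in all; origin at the centre of its underside
- brush: bystander, loose: brush lying on the bench, about 200 mm long along its x; origin under its middle

How it is judged:
By the outcome, as a careful person would: the job done as asked, in the order asked, and still so for the second after the job is handed in, with the robot touching nothing.
It also fails if it takes over 64 s, if anything falls off the work surface, if the arm or the gripper's body presses on something with over 40 N, if the wrist force passes 120 N, or if a joint passes its speed limit or range.

## Working session

There is one attempt and no reset: what is moved stays moved. The work goes in short steps, Python scripts to look and compute and a tool call to move; the robot and the scene stay as the last step left them, time stands still between calls to the robot, and variables do not carry over. Pictures are saved under pics/ and viewed, and the job is handed in when it is done.

Besides the shell and the picture viewer there is one more tool, called after "Request:" as name(argument=value, ...) on one line, values as JSON. carry_out: Moves the arm, as the interface text tells. Its arguments: {"type":"object","properties":{"increments":{"type":"string"},"squeeze":{"type":"number"}},"required":["increments"]}

```bash
ls; mkdir -p pics; python3 - <<'E'
from bench import r
import cv2,numpy as np
s=r.read_state()
for k,v in s.items(): print(k,np.round(v,4))
print(r.pinch_z)
for n in ["scene","side","wrist"]:
    m=r.camera_model(n); print(n,np.round(m["K"],2).tolist(),m["k1"],np.round(m["extrinsics"],4).tolist())
    p,d=r.camera(n); cv2.imwrite(f"pics/{n}0.png",p); np.save(f"pics/{n}0.npy",d)
E
```

```text
pics
time 0.0
joint_positions [-1.3596  0.3329 -0.0647  1.4609  0.0216  1.3499 -0.0885]
joint_vel [-0.0004  0.0002  0.0009 -0.0009  0.0017 -0.0014  0.0011]
joint_torque [-7.00000e-04 -6.23263e+01  2.43000e-02 -3.89886e+01 -6.12000e-02
  4.01000e-02  2.00000e-04]
ee_pos [0.1447 0.6076 0.1939]
eef_rot [ 7.847e-01  6.198e-01 -5.000e-04  5.000e-04]
ft_force [ 0.8074  0.1293 -0.4021]
torque [ 0.0307  0.0299 -0.0106]
width 0.0874
0.0187
scene [[499.23, 0.0, 274.45], [0.0, 499.23, 205.16], [0.0, 0.0, 1.0]] -0.1789387630142099 [[-0.8719, 0.3925, -0.2928, 1.0071], [0.4897, 0.691, -0.5318, 0.7236], [-0.0064, -0.607, -0.7947, 1.1605], [0.0, 0.0, 0.0, 1.0]]
side [[447.03, 0.0, 283.29], [0.0, 447.03, 207.31], [0.0, 0.0, 1.0]] 0.0484458495219725 [[0.7045, -0.5424, 0.4576, 0.0444], [-0.7094, -0.5207, 0.475, -0.6155], [-0.0194, -0.6593, -0.7516, 0.9283], [0.0, 0.0, 0.0, 1.0]]
wrist [[333.62, 0.0, 278.33], [0.0, 333.62, 211.9], [0.0, 0.0, 1.0]] -0.06216255301085083 [[0.2316, 0.9348, 0.2692, 0.0696], [0.9728, -0.2225, -0.0643, 0.6255], [-0.0002, 0.2768, -0.9609, 0.3826], [0.0, 0.0, 0.0, 1.0]]
```

View pics/scene0.png

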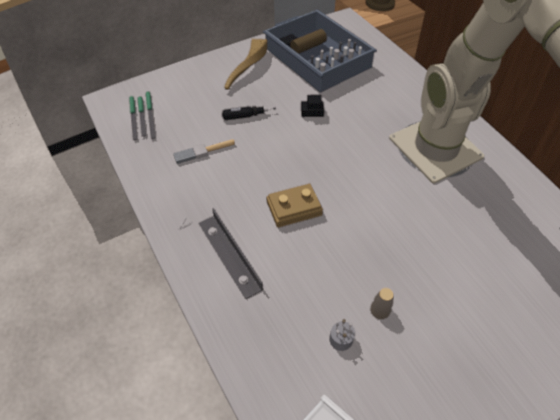

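View pics/side0.png

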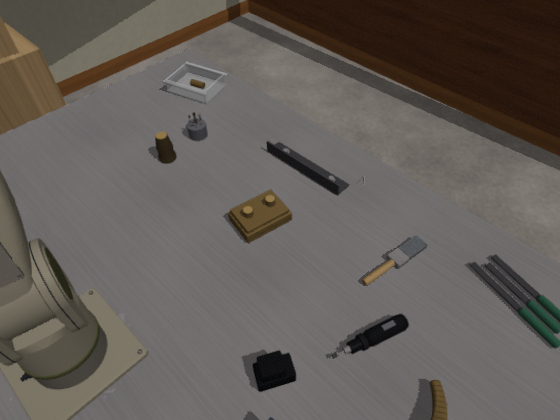

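View pics/wrist0.png

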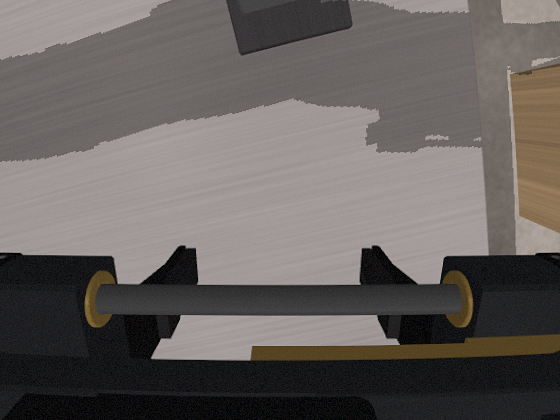

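The scene view shows the bronze block at about (295,203), the fence from (215,212) to (262,290), the stump at (383,303), the burrs at (343,334), the grinder at (248,112) and the brush at (205,151). Next I'll project points and measure.

```bash
cat > h.py <<'E'
import numpy as np,cv2
from bench import r
def rays(n,uv,m=None):
    m=m or r.camera_model(n); K=np.array(m["K"]); T=np.array(m["extrinsics"])
    uv=np.atleast_2d(uv).astype(float)
    d=np.stack([(uv[:,0]-K[0,2])/K[0,0],(uv[:,1]-K[1,2])/K[1,1]],1)
    s=d.copy()
    for _ in range(20):
        s=d/(1+m["k1"]*(s**2).sum(1,keepdims=True))
    return s,T
def plane(n,uv,z):
    s,T=rays(n,uv); w=np.c_[s,np.ones(len(s))]@T[:3,:3].T; o=T[:3,3]
    return o+w*((z-o[2])/w[:,2])[:,None]
def cloud(n,d,mask):
    v,u=np.nonzero(mask&(d>0)); s,T=rays(n,np.c_[u,v]); z=d[v,u]
    return np.c_[s*z[:,None],z]@T[:3,:3].T+T[:3,3],np.c_[u,v]
def proj(n,P):
    m=r.camera_model(n);K=np.array(m["K"]);T=np.array(m["extrinsics"])
    c=(np.atleast_2d(P)-T[:3,3])@T[:3,:3]; s=c[:,:2]/c[:,2:]
    s=s*(1+m["k1"]*(s**2).sum(1,keepdims=True)); return s*[K[0,0],K[1,1]]+[K[0,2],K[1,2]]
E
python3 - <<'E'
from h import *
for n in ["scene","side"]:
    p=cv2.imread(f"pics/{n}0.png");d=np.load(f"pics/{n}0.npy")
    print(n,proj(n,[[0,0,0],[.145,.608,.19],[.6,0,0]]).round(0).tolist())
    P,uv=cloud(n,d,np.ones(d.shape,bool))
    c=p[uv[:,1],uv[:,0]].astype(int)
    hsv=cv2.cvtColor(p,cv2.COLOR_BGR2HSV)[uv[:,1],uv[:,0]]
    box=(lambda a,b,e,f:(uv[:,0]>a)&(uv[:,0]<b)&(uv[:,1]>e)&(uv[:,1]<f))
    B=box(255,335,175,235) if n=="scene" else box(220,300,180,250)
    F=box(190,275,200,300) if n=="scene" else box(260,355,135,195)
    bench=P[B&(P[:,2]<.012)&(hsv[:,1]<60)]
    print("bench z",np.median(bench[:,2]))
    t=B&(abs(P[:,2]-.045)<.006)&(hsv[:,1]>90)
    q=P[t]; print("top",len(q),q.mean(0).round(4)); rc=cv2.minAreaRect(q[:,:2].astype(np.float32)*1000); print(rc,cv2.boxPoints(rc).round(1).tolist())
    t=B&(abs(P[:,2]-.065)<.005)&(hsv[:,1]>90); q=P[t]; 
    _,l,cc=cv2.kmeans(q[:,:2].astype(np.float32),2,None,(3,50,1e-6),5,0); print("stubs",len(q),cc.round(4).tolist())
    f=F&(P[:,2]>.012)&(P[:,2]<.06); q=P[f]; print("fence",len(q)); rc=cv2.minAreaRect(q[:,:2].astype(np.float32)*1000); print(rc,cv2.boxPoints(rc).round(1).tolist(),np.percentile(q[:,2],[50,90,99]))
    f=F&(P[:,2]>.032)&(P[:,2]<.05); q=P[f]; print("fence top",len(q)); rc=cv2.minAreaRect(q[:,:2].astype(np.float32)*1000); print(rc,cv2.boxPoints(rc).round(1).tolist())
    o=P[(P[:,2]>.05)&(P[:,2]<.12)&(np.hypot(P[:,0]-.4,P[:,1])<.9)]
    img=p.copy()
    cv2.imwrite(f"pics/{n}_z.png",cv2.resize(p[150:310,170:410] if n=="scene" else p[100:260,140:380],None,fx=3.3,fy=3.3,interpolation=cv2.INTER_CUBIC))
E
```

```text
scene [[436.0, 147.0], [572.0, 278.0], [277.0, 221.0]]
bench z -0.00173581438984316
top 935 [ 0.5419 -0.0083  0.0434]
((538.5947875976562, -10.639331817626953), (92.84867095947266, 128.87742614746094), 79.89236450195312) [[467.0, -45.0], [593.9000244140625, -67.69999694824219], [610.2000122070312, 23.799999237060547], [483.29998779296875, 46.400001525878906]]
stubs 105 [[0.5041999816894531, -0.005900000222027302], [0.5705999732017517, -0.019600000232458115]]
fence 537
((729.4970092773438, 17.519668579101562), (281.2021179199219, 178.29354858398438), 56.01422882080078) [[577.0, -49.20000076293945], [724.7999877929688, -148.89999389648438], [882.0, 84.30000305175781], [734.2000122070312, 183.89999389648438]] [0.03246167 0.04044455 0.04474128]
fence top 274
((669.516845703125, 33.57117462158203), (164.8794708251953, 278.9255676269531), 1.2735189199447632) [[584.0, 171.1999969482422], [590.2000122070312, -107.69999694824219], [755.0, -104.0], [748.7999877929688, 174.8000030517578]]
side [[73.0, 355.0], [-19.0, 128.0], [274.0, 204.0]]
bench z -0.0007862858875854473
top 1109 [ 0.5294 -0.02
[... 209 characters left out ...]
999237060547], [478.0, 39.20000076293945]]
stubs 130 [[0.5669999718666077, -0.023399999365210533], [0.5005999803543091, -0.010200000368058681]]
fence 690
((729.4417724609375, 17.205657958984375), (229.43031311035156, 213.42259216308594), 42.338016510009766) [[572.7999877929688, 18.799999237060547], [716.5, -138.89999389648438], [886.0999755859375, 15.600000381469727], [742.4000244140625, 173.3000030517578]] [0.02935514 0.04035277 0.0459253 ]
fence top 301
((729.0567016601562, 17.05023193359375), (229.313720703125, 212.16835021972656), 42.08863830566406) [[572.9000244140625, 18.899999618530273], [715.0999755859375, -138.5], [885.2999877929688, 15.199999809265137], [743.0, 172.60000610351562]]
```

View pics/scene_z.png

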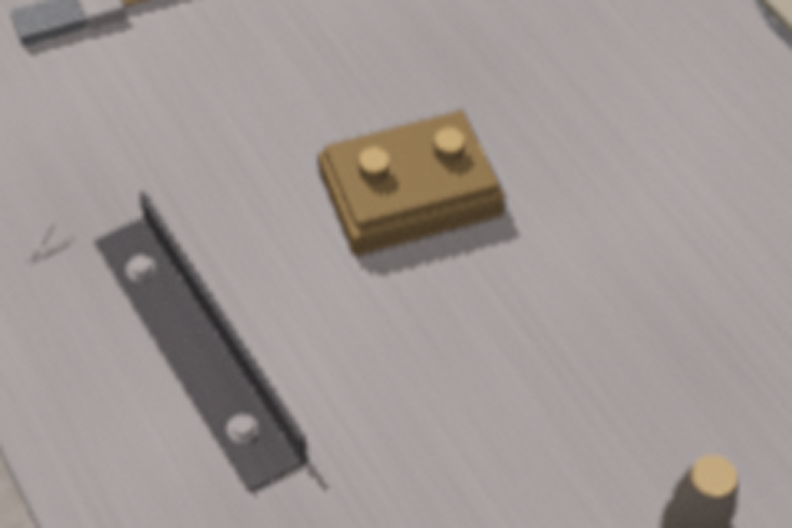

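View pics/side_z.png

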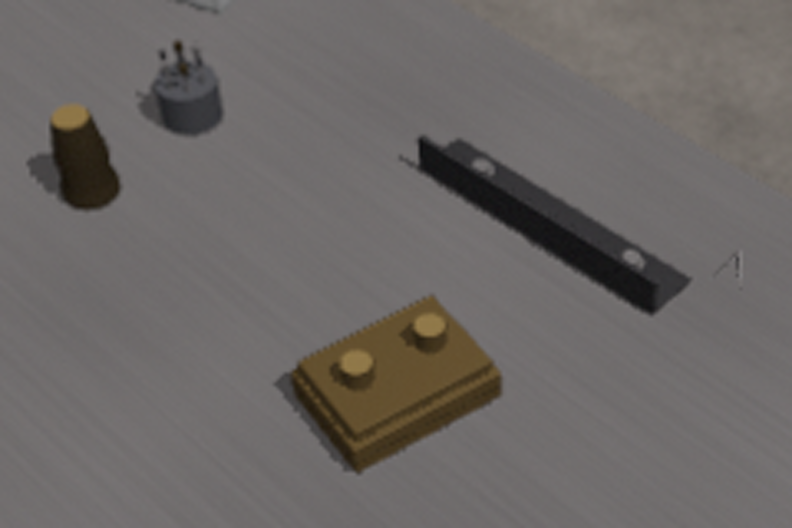

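```bash
python3 - <<'E'
from h import *
for n in ["scene","side"]:
    p=cv2.imread(f"pics/{n}0.png");d=np.load(f"pics/{n}0.npy")
    P,uv=cloud(n,d,np.ones(d.shape,bool))
    hsv=cv2.cvtColor(p,cv2.COLOR_BGR2HSV)[uv[:,1],uv[:,0]]
    box=(lambda a,b,e,f:(uv[:,0]>a)&(uv[:,0]<b)&(uv[:,1]>e)&(uv[:,1]<f))
    F=box(190,275,200,300) if n=="scene" else box(260,355,135,195)
    for lo,hi in [(.014,.036),(.036,.05),(.003,.012)]:
        q=P[F&(P[:,2]>lo)&(P[:,2]<hi)&(P[:,0]>.63)&(hsv[:,2]<110)]
        vx,vy,x0,y0=cv2.fitLine(q[:,:2].astype(np.float32),cv2.DIST_HUBER,0,.001,.001).ravel()
        t=(q[:,0]-x0)*vx+(q[:,1]-y0)*vy; e=-(q[:,0]-x0)*vy+(q[:,1]-y0)*vx
        print(n,lo,len(q),"dir",vx,vy,"std",e.std(),"at y=0.015 x=",x0+(0.015-y0)*vx/vy,"ends",(x0+t.min()*vx,y0+t.min()*vy),(x0+t.max()*vx,y0+t.max()*vy))
    t=(P[:,2]>.02)&(P[:,2]<.11)&(P[:,0]>.2)&(P[:,0]<1)&(abs(P[:,1])<.6)
    # clusters
    g=np.zeros((200,200),np.uint8); ix=((P[t,:2]-[0.1,-.6])/.006).astype(int); ix=np.clip(ix,0,199); g[ix[:,1],ix[:,0]]=1
    k,l,st,ce=cv2.connectedComponentsWithStats(cv2.dilate(g,np.ones((2,2))))
    for i in range(1,k):
        if st[i,4]>8: print("cl",(ce[i]*.006+[.1,-.6]).round(3),(st[i,2:4]*.006).round(3))
E
```

```text
scene 0.014 194 dir 0.030180477 -0.99954444 std 0.0024052995109763798 at y=0.015 x= 0.7509385 ends (np.float64(0.7461136524727607), np.float64(0.1747931157938093)) (np.float64(0.754361844492767), np.float64(-0.0983780005980967))
scene 0.036 139 dir 0.02679166 -0.99964106 std 0.001445017324680162 at y=0.015 x= 0.749225 ends (np.float64(0.7449748822174894), np.float64(0.17358052698477971)) (np.float64(0.7522422760606525), np.float64(-0.09757793276076993))
scene 0.003 1164 dir 0.023747075 -0.999718 std 0.014545953014853159 at y=0.015 x= 0.7732869 ends (np.float64(0.7694772328676066), np.float64(0.17537970270659825)) (np.float64(0.7760586933169762), np.float64(-0.10169039748111866))
cl [ 0.206 -0.52 ] [0.03  0.186]
cl [ 0.465 -0.588] [0.054 0.036]
cl [ 0.479 -0.435] [0.192 0.084]
cl [ 0.274 -0.336] [0.102 0.09 ]
cl [ 0.689 -0.351] [0.144 0.054]
cl [ 0.762 -0.365] [0.018 0.03 ]
cl [ 0.591 -0.336] [0.03 0.03]
cl [0.748 0.037] [0.03  0.294]
cl [ 0.539 -0.01 ] [0.168 0.138]
cl [0.514 0.375] [0.054 0.06 ]
cl [0.641 0.39 ] [0.072 0.078]
cl [0.77  0.528] [0.108 0.09 ]
side 0.014 412 dir 0.02261
[... 277 characters left out ...]
015 x= 0.74458677 ends (np.float64(0.740918970889186), np.float64(0.17061844714433805)) (np.float64(0.7474786775047807), np.float64(-0.10769921509290495))
side 0.003 550 dir 0.015199629 -0.9998845 std 0.021737213464373902 at y=0.015 x= 0.7789668 ends (np.float64(0.7760780576181568), np.float64(0.2050297654636651)) (np.float64(0.7808321185792141), np.float64(-0.107708914419508))
cl [ 0.463 -0.59 ] [0.054 0.03 ]
cl [ 0.476 -0.44 ] [0.186 0.084]
cl [ 0.268 -0.342] [0.102 0.09 ]
cl [ 0.648 -0.351] [0.144 0.054]
cl [0.745 0.03 ] [0.03  0.288]
cl [ 0.531 -0.019] [0.162 0.138]
cl [0.504 0.366] [0.06  0.054]
cl [0.637 0.386] [0.072 0.078]
cl [0.806 0.542] [0.186 0.114]
cl [0.801 0.579] [0.042 0.036]
```

Both views agree on the layout. The fence face is at x≈0.744 and turned about +1.4°, with its centre at y≈0.035. The block's centre is near (0.536,-0.0145) with its long axis at about -10.3°, so it needs about 78° clockwise. I'll turn the tool into the fence frame (tool x = fence y, tool y = fence x), close the fingers, and head for the block's near end.

Request:
carry_out(increments="0 0 -3 -0.022 0.056 0 0; 0 0 -6 -0.044 0.112 0 0; 0 0 -9 -0.066 0.168 0 0; 0 0 -12 -0.088 0.224 0 0; 0 0 -14.8 -0.11 0.28 0 0", squeeze=5)

```text
time: 0.78
ee_pos: [0.3929, 0.4344, 0.1942]
eef_rot: [0.698, 0.716, -0.0, 0.0]
ft_force: [1.2, 0.4, 0.2]
width: 0.0448
```

```bash
cat >> h.py <<'E'
from scipy.spatial.transform import Rotation as Ro
def delta(x,y,z,yaw=91.4):
    s=r.read_state(); R=Ro.from_quat(s["eef_rot"]).as_matrix()
    want=np.array([[np.cos(a:=np.radians(yaw)),np.sin(a),0],[np.sin(a),-np.cos(a),0],[0,0,-1]]).T
    want=np.array([[np.cos(a),np.sin(a),0],[np.sin(a),-np.cos(a),0],[0,0,-1]]).T
    rv=np.degrees(Ro.from_matrix(R.T@want).as_rotvec())
    print("t",s["time"],"pos",np.round(s["ee_pos"],4),"f",np.round(s["ft_force"],1),"w",round(float(s["width"]),3),"| turn",rv.round(2),"shift",(R.T@(np.array([x,y,z])-s["ee_pos"])).round(4))
E
python3 -c "
from h import *
delta(.468,-.083,.12)"
```

```text
t 0.775 pos [0.3929 0.4344 0.1942] f [1.2 0.4 0.2] w 0.045 | turn [-0.02  0.06  0.11] shift [-0.5191  0.0614  0.0747]
```

Request:
carry_out(increments="0 0 0 -0.055 0.006 0.006 0; 0 0 0 -0.11 0.012 0.012 0; 0 0 0 -0.165 0.018 0.018 0; 0 0 0 -0.22 0.024 0.024 0; 0 0 0 -0.275 0.03 0.03 0")

```text
time: 1.4
ee_pos: [0.4301, 0.1584, 0.1643]
eef_rot: [0.698, 0.716, -0.0, 0.0]
ft_force: [1.4, -0.8, 0.0]
width: 0.0016
```

```bash
python3 -c "
from h import *
delta(.468,-.083,.10)"
```

```text
t 1.4 pos [0.4301 0.1584 0.1643] f [ 1.4 -0.8  0. ] w 0.002 | turn [-0.01  0.05  0.11] shift [-0.2423  0.0316  0.0645]
```

Request:
carry_out(increments="0 0 0 -0.055 0.007 0 0; 0 0 0 -0.11 0.014 0.01 0; 0 0 0 -0.165 0.021 0.025 0; 0 0 0 -0.22 0.028 0.045 0; 0 0 0 -0.242 0.031 0.065 0")

```text
time: 2.02
ee_pos: [0.4673, -0.0861, 0.0991]
eef_rot: [0.699, 0.715, -0.0, 0.001]
ft_force: [0.9, 1.1, -0.1]
width: 0.0002
```

```bash
python3 -c "
from h import *
delta(.468,-.083,.012)
p,d=r.camera('side');cv2.imwrite('pics/side1.png',p)
p,d=r.camera('wrist');cv2.imwrite('pics/wrist1.png',p)"
```

```text
t 2.025 pos [ 0.4673 -0.0861  0.0991] f [ 0.9  1.1 -0.1] w 0.0 | turn [ 0.03  0.08 -0.12] shift [0.0032 0.0007 0.0871]
```

View pics/side1.png

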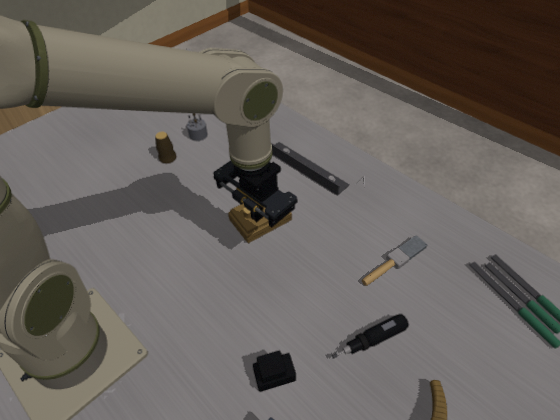

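View pics/wrist1.png

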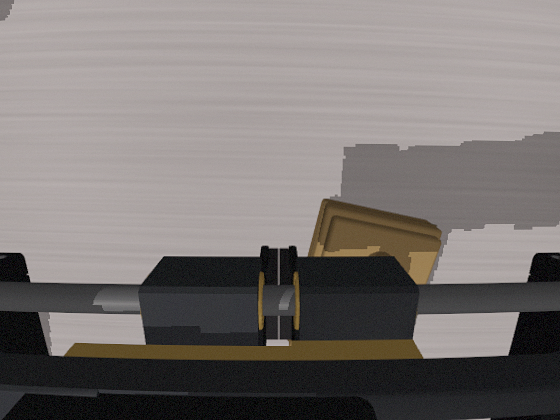

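The wrist view shows the closed fingers at about (280,265), left of the block's -y long face (edge from (322,200) to (310,255)). They are clear of it, so I'll descend and start a gentle approach.

Request:
carry_out(increments="0 0 0 0 0 0.04 0; 0 0 0 0.002 0 0.08 0; 0 0 0 0.003 0 0.087 0; 0 0 0 0.008 0 0.087 0; 0 0 0 0.015 0 0.087 0")

```text
time: 2.75
ee_pos: [0.4666, -0.0699, 0.0122]
eef_rot: [0.699, 0.715, -0.001, 0.0]
ft_force: [0.3, -0.2, 0.1]
width: 0.0002
```

Request:
carry_out(increments="0 0 0 0.008 0 0 0; 0 0 0 0.016 0 0 0; 0 0 0 0.024 0 0 0; 0 0 0 0.032 0 0 0; 0 0 0 0.038 0 0 0")

```text
time: 3.38
ee_pos: [0.4654, -0.0334, 0.0127]
eef_rot: [0.7, 0.714, -0.002, 0.001]
ft_force: [-3.7, -8.6, 6.5]
width: 0.0006
```

```bash
cat >> h.py <<'E'
def look(tag,names=("scene","side"),pre=None):
    out=[]
    for n in names:
        p,d=r.camera(n); cv2.imwrite(f"pics/{n}_{tag}.png",p)
        P,uv=cloud(n,d,np.ones(d.shape,bool)); hsv=cv2.cvtColor(p,cv2.COLOR_BGR2HSV)[uv[:,1],uv[:,0]]
        off={"scene":np.array([-.002,-.0025]),"side":np.array([.002,.0025])}[n]
        B=(P[:,0]>.38)&(P[:,0]<.74)&(P[:,1]>-.2)&(P[:,1]<.2)&(hsv[:,1]>90)&(hsv[:,2]>40)
        q=P[B&(abs(P[:,2]-.044)<.005)]
        if len(q)>200:
            rc=cv2.minAreaRect(q[:,:2].astype(np.float32)*1000); b=cv2.boxPoints(rc)
            e1,e2=b[1]-b[0],b[2]-b[1]; e=e1 if np.hypot(*e1)>np.hypot(*e2) else e2
            print(n,"top n",len(q),"c",(np.array(rc[0])/1000+off).round(4),"size",np.round(sorted(rc[1]),1),"long deg",round(float(np.degrees(np.arctan2(e[1],e[0]))%180),1))
        q=P[B&(abs(P[:,2]-.065)<.005)]
        if len(q)>30:
            _,l,cc=cv2.kmeans(q[:,:2].astype(np.float32),2,None,(3,50,1e-6),5,0); v=cc[1]-cc[0]
            print(n,"stubs",len(q),(cc+off).round(4).tolist(),"mid",(cc.mean(0)+off).round(4),"sep",round(float(np.hypot(*v)),4),"deg",round(float(np.degrees(np.arctan2(v[1],v[0]))%180),1))
E
python3 -c "
from h import *
delta(.468,-.083,.012)
look('2')"
```

```text
t 3.375 pos [ 0.4654 -0.0334  0.0127] f [-3.7 -8.6  6.5] w 0.001 | turn [-0.08  0.19 -0.21] shift [-0.0497  0.0016  0.0008]
scene top n 943 c [ 0.5394 -0.0031] size [ 92.5 130.5] long deg 156.2
scene stubs 115 [[0.5086, 0.0089], [0.5707, -0.017]] mid [ 0.5396 -0.004 ] sep 0.0673 deg 157.4
side top n 239 c [ 0.5775 -0.0196] size [48.4 90. ] long deg 67.0
side stubs 68 [[0.5758, -0.0132], [0.5655, -0.0209]] mid [ 0.5707 -0.0171] sep 0.0128 deg 37.1
```

Request:
carry_out(increments="0 0 0 0.006 0.002 0 0; 0 0 0 0.013 0.004 0 0; 0 0 0 0.02 0.006 0 0; 0 0 0 0.027 0.008 0 0; 0 0 0 0.034 0.01 0 0")

```text
time: 4.1
ee_pos: [0.4733, 0.0003, 0.0125]
eef_rot: [0.7, 0.714, -0.003, 0.0]
ft_force: [-5.6, -7.1, 5.8]
width: 0.0005
```

```bash
python3 -c "
from h import *
delta(.468,-.083,.012)
look('3',('scene',))"
```

```text
t 4.1 pos [4.733e-01 3.000e-04 1.250e-02] f [-5.6 -7.1  5.8] w 0.0 | turn [-0.23  0.24 -0.24] shift [-0.0832 -0.007   0.0009]
scene top n 987 c [0.5508 0.0102] size [ 91.9 129.3] long deg 140.0
scene stubs 104 [[0.5244, 0.0312], [0.5765, -0.0116]] mid [0.5505 0.0098] sep 0.0675 deg 140.6
```

View pics/scene_3.png

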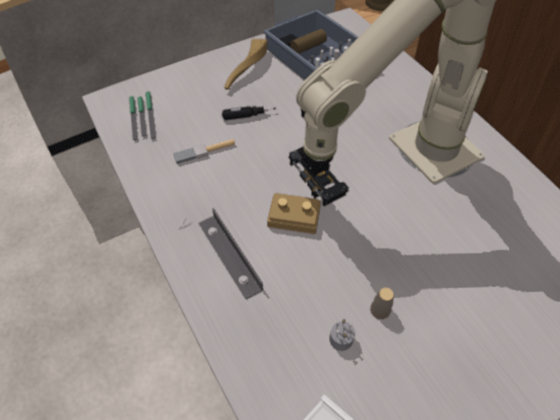

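The scene view shows the block at (295,212), now at 140° with its centre at (0.5505,0.010). It is rotating as intended. Now I'll swap to the opposite corner.

Request:
carry_out(increments="0 0 0 -0.012 -0.008 0 0; 0 0 0 -0.012 -0.008 -0.05 0; 0 0 0 0 0.03 -0.09 0; 0 0 0 0.02 0.09 -0.09 0; 0 0 0 0.032 0.15 -0.09 0")

```text
time: 4.78
ee_pos: [0.6252, 0.0383, 0.1032]
eef_rot: [0.699, 0.715, -0.001, 0.0]
ft_force: [0.8, -0.1, 1.5]
width: 0.0009
```

```bash
python3 -c "
from h import *
delta(.640,.039,.012)"
```

```text
t 4.775 pos [0.6252 0.0383 0.1032] f [ 0.8 -0.1  1.5] w 0.001 | turn [-0.08  0.12 -0.11] shift [0.0006 0.0149 0.0911]
```

Request:
carry_out(increments="0 0 0 0.001 0.015 0.02 0; 0 0 0 0.001 0.016 0.06 0; 0 0 0 0.001 0.016 0.091 0; 0 0 0 -0.004 0.011 0.091 0; 0 0 0 -0.009 0.007 0.091 0")

```text
time: 5.4
ee_pos: [0.6326, 0.0284, 0.0137]
eef_rot: [0.699, 0.715, -0.001, 0.001]
ft_force: [-0.2, -0.2, 0.7]
width: 0.0006
```

Request:
carry_out(increments="0 0 0 -0.006 -0.005 0 0; 0 0 0 -0.012 -0.01 0 0; 0 0 0 -0.018 -0.016 0 0; 0 0 0 -0.024 -0.022 0 0; 0 0 0 -0.03 -0.028 0 0")

```text
time: 6.02
ee_pos: [0.6075, -0.0021, 0.0157]
eef_rot: [0.699, 0.715, 0.002, 0.003]
ft_force: [6.2, 1.3, -0.4]
width: 0.0003
```

```bash
python3 -c "
from h import *
delta(.640,.039,.012)
look('4',('scene','side'))"
```

```text
t 6.025 pos [ 0.6075 -0.0021  0.0157] f [ 6.2  1.3 -0.4] w 0.0 | turn [ 0.34  0.08 -0.11] shift [0.0404 0.0334 0.0038]
scene top n 478 c [0.5392 0.0125] size [112.7 120.8] long deg 126.2
scene stubs 58 [[0.5158, 0.0349], [0.5089, 0.0256]] mid [0.5124 0.0302] sep 0.0116 deg 53.8
side top n 1098 c [0.5318 0.0022] size [ 92.8 130.2] long deg 126.0
side stubs 128 [[0.5516, -0.0259], [0.5118, 0.0298]] mid [0.5317 0.0019] sep 0.0685 deg 125.6
```

View pics/side_4.png

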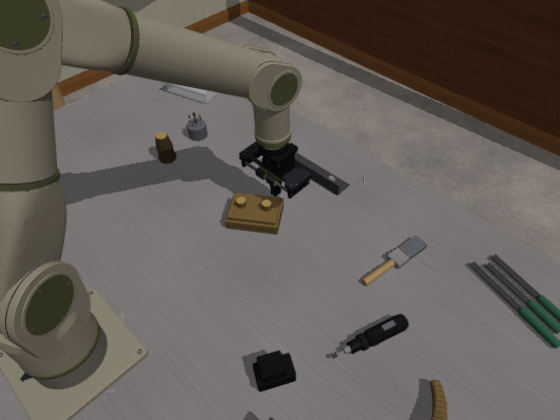

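Request:
carry_out(increments="0 0 0 -0.006 0.012 0.003 0; 0 0 0 -0.012 0.004 0.003 0; 0 0 0 -0.017 -0.003 0.003 0; 0 0 0 -0.022 -0.011 0.003 0; 0 0 0 -0.027 -0.018 0.003 0")

```text
time: 6.75
ee_pos: [0.5899, -0.0313, 0.0127]
eef_rot: [0.7, 0.714, 0.001, 0.003]
ft_force: [5.4, 0.5, -1.5]
width: 0.0002
```

```bash
python3 -c "
from h import *
delta(.640,.039,.012)
look('5',('side',))"
```

```text
t 6.75 pos [ 0.5899 -0.0313  0.0127] f [ 5.4  0.5 -1.5] w 0.0 | turn [ 0.38  0.15 -0.21] shift [0.0692 0.0515 0.0009]
side top n 1134 c [0.515  0.0012] size [ 92.9 132.3] long deg 112.7
side stubs 131 [[0.5018, 0.031], [0.5276, -0.0322]] mid [ 0.5147 -0.0006] sep 0.0683 deg 112.1
```

Request:
carry_out(increments="0 0 0 0.008 0.014 0 0; 0 0 0 0.008 0.014 -0.055 0; 0 0 0 0.02 -0.03 -0.09 0; 0 0 0 0.04 -0.09 -0.09 0; 0 0 0 0.055 -0.15 -0.09 0")

```text
time: 7.42
ee_pos: [0.4365, 0.0211, 0.1019]
eef_rot: [0.7, 0.714, 0.001, 0.003]
ft_force: [-1.0, -0.1, 1.5]
width: 0.0007
```

```bash
python3 -c "
from h import *
delta(.423,.026,.012)"
```

```text
t 7.425 pos [0.4365 0.0211 0.1019] f [-1.  -0.1  1.5] w 0.001 | turn [ 0.31  0.19 -0.21] shift [ 0.0054 -0.0139  0.0898]
```

Request:
carry_out(increments="0.2 0.1 -0.1 0.005 -0.014 0.02 0; 0.3 0.2 -0.2 0.005 -0.014 0.06 0; 0.3 0.2 -0.2 0.005 -0.014 0.09 0; 0.3 0.2 -0.2 0.005 -0.01 0.09 0; 0.3 0.2 -0.2 0.005 -0.004 0.09 0")

```text
time: 8.05
ee_pos: [0.4341, 0.0261, 0.0129]
eef_rot: [0.698, 0.716, 0.0, 0.0]
ft_force: [0.8, -0.3, -1.0]
width: 0.0004
```

Request:
carry_out(increments="0 0 0 0 0.006 0 0; 0 0 0 0 0.012 0 0; 0 0 0 0 0.018 0 0; 0 0 0 0 0.024 0 0; 0 0 0 0 0.03 0 0")

```text
time: 8.68
ee_pos: [0.4623, 0.0277, 0.0128]
eef_rot: [0.698, 0.716, -0.001, -0.002]
ft_force: [-11.0, 2.4, 3.5]
width: 0.0008
```

```bash
python3 -c "
from h import *
delta(.423,.026,.012)
look('6',('scene',))"
```

```text
t 8.675 pos [0.4623 0.0277 0.0128] f [-11.    2.4   3.5] w 0.001 | turn [-0.21 -0.07  0.04] shift [-0.0007 -0.0393  0.001 ]
scene top n 937 c [ 0.5298 -0.003 ] size [ 91.6 130.1] long deg 105.7
scene stubs 105 [[0.5204, 0.0289], [0.5375, -0.0367]] mid [ 0.5289 -0.0039] sep 0.0678 deg 104.6
```

Request:
carry_out(increments="-0.1 0 0 0.006 -0.008 0 0; -0.2 0 0 0.013 -0.006 0 0; -0.2 0 0 0.013 0.003 0 0; -0.2 0 0 0.013 0.012 0 0; -0.2 0 0 0.013 0.018 0 0")

```text
time: 9.35
ee_pos: [0.4798, 0.0428, 0.0127]
eef_rot: [0.698, 0.717, -0.0, -0.002]
ft_force: [-10.0, 5.3, 5.8]
width: 0.0005
```

```bash
python3 -c "
from h import *
delta(.423,.026,.012)
look('7',('scene',))"
```

```text
t 9.35 pos [0.4798 0.0428 0.0127] f [-10.    5.3   5.8] w 0.001 | turn [-0.14 -0.14  0.15] shift [-0.0153 -0.0572  0.0008]
scene top n 923 c [ 0.5427 -0.0088] size [ 90.2 131.7] long deg 97.6
scene stubs 106 [[0.5375, 0.0234], [0.5461, -0.0439]] mid [ 0.5418 -0.0102] sep 0.0678 deg 97.2
```

View pics/scene_7.png

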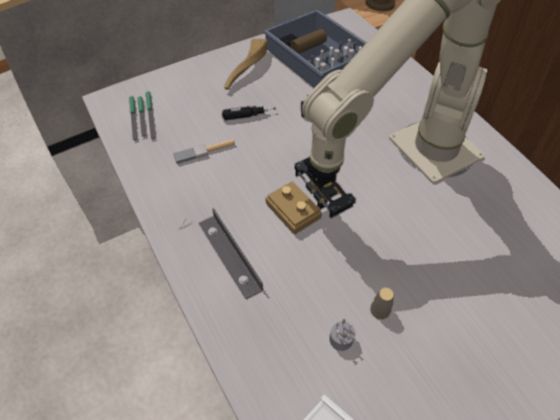

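The scene view shows the block at (293,206), almost parallel with the fence (97.4° against 91.4°) and about 0.15 m clear. One more short shove on the same corner.

Request:
carry_out(increments="0 0 0 0 0.003 0 0; 0 0 0 0 0.006 0 0; 0 0 0 0 0.009 0 0; 0 0 0 0 0.012 0 0; 0 0 0 0 0.012 0 0")

```text
time: 10.02
ee_pos: [0.4916, 0.0444, 0.0124]
eef_rot: [0.697, 0.717, -0.0, -0.003]
ft_force: [-7.0, 5.0, 2.3]
width: 0.0004
```

```bash
python3 -c "
from h import *
delta(.423,.026,.012)
look('8',('scene',))"
```

```text
t 10.025 pos [0.4916 0.0444 0.0124] f [-7.   5.   2.3] w 0.0 | turn [-0.26 -0.19  0.22] shift [-0.0164 -0.0691  0.0007]
scene top n 919 c [ 0.5489 -0.0115] size [ 92.9 129.2] long deg 91.3
scene stubs 103 [[0.5484, 0.0213], [0.5505, -0.0465]] mid [ 0.5495 -0.0126] sep 0.0679 deg 91.8
```

Block is at 91.3–91.8° against the fence's 91.4°, well clear of it. I'll back off, open the fingers so both tips bear on the long side, centre on the block, and check with both cameras.

Request:
carry_out(increments="0 0 0 0 -0.02 0 0; -0.1 0 0.1 -0.01 -0.038 0 0; -0.2 -0.2 0.2 -0.03 -0.042 0 0.03; -0.3 -0.2 0.2 -0.05 -0.042 0 0.06; -0.3 -0.2 0.2 -0.058 -0.042 0 0.08")

```text
time: 10.7
ee_pos: [0.4522, -0.0165, 0.0128]
eef_rot: [0.699, 0.715, 0.001, 0.001]
ft_force: [-0.1, 0.6, -0.4]
width: 0.0225
```

Request:
carry_out(increments="0 0 0 0 0 0 0.08; 0 0 0 0 0 0 0.08; 0 0 0 0 0 0 0.08; 0 0 0 0 0 0 0.08; 0 0 0 0 0 0 0.08")

```text
time: 11.32
ee_pos: [0.4522, -0.0163, 0.0128]
eef_rot: [0.699, 0.715, 0.001, 0.001]
ft_force: [-0.2, 0.4, -0.0]
width: 0.073
```

```bash
python3 -c "
from h import *
delta(.455,-.015,.012)
look('9',('scene','side'))
p,d=r.camera('wrist');cv2.imwrite('pics/wrist_9.png',p)
for n in ('scene','side'):
    p=cv2.imread(f'pics/{n}_9.png'); b=(200,140,340,310) if n=='scene' else (210,120,370,250)
    cv2.imwrite(f'pics/{n}_9z.png',cv2.resize(p[b[1]:b[3],b[0]:b[2]],None,fx=3.5,fy=3.5,interpolation=cv2.INTER_CUBIC))
"
```

```text
t 11.325 pos [ 0.4522 -0.0163  0.0128] f [-0.2  0.4 -0. ] w 0.073 | turn [ 0.12  0.02 -0.07] shift [0.0012 0.0028 0.0008]
scene top n 926 c [ 0.5497 -0.0105] size [ 90.3 130.1] long deg 91.7
scene stubs 105 [[0.5477, 0.0218], [0.5494, -0.0464]] mid [ 0.5486 -0.0123] sep 0.0682 deg 91.4
side top n 572 c [ 0.5491 -0.0118] size [ 89.2 131.9] long deg 91.2
side stubs 97 [[0.5513, 0.0197], [0.5518, -0.046]] mid [ 0.5515 -0.0131] sep 0.0657 deg 90.4
```

View pics/scene_9z.png

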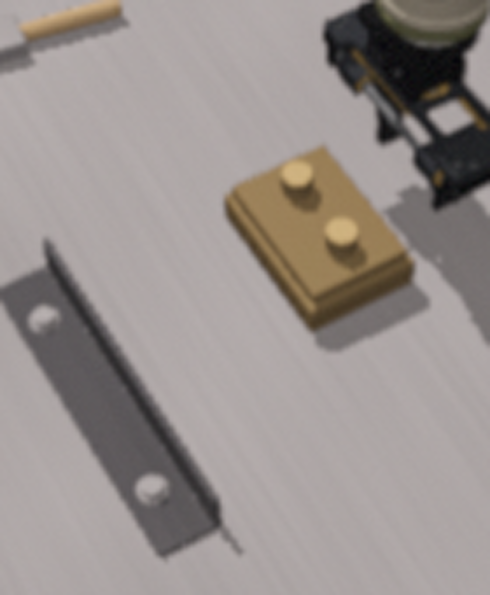

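View pics/wrist_9.png

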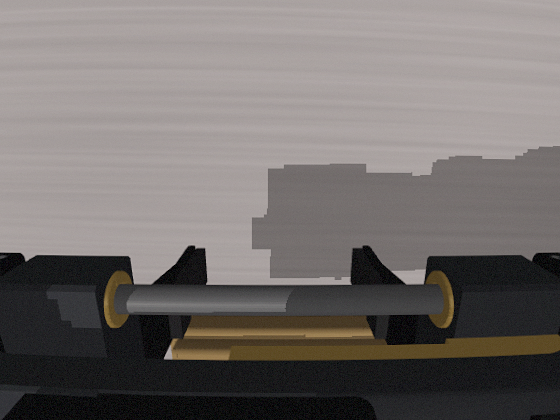

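The scene crop shows the block's long side (lower-left edge from (228,205) to (313,325)) parallel to the fence, about 0.14 m clear. Both fingertips sit symmetrically behind it. Now I'll push home in steps.

Request:
carry_out(increments="0 0 0 0 0.015 0 0.08; 0.1 0 -0.1 0.001 0.028 0 0.08; 0.1 0 -0.1 0.001 0.036 0 0.08; 0.1 0 -0.1 0.001 0.044 0 0.08; 0.1 0 -0.1 0.001 0.052 0 0.08")

```text
time: 12.1
ee_pos: [0.5007, -0.0145, 0.0119]
eef_rot: [0.698, 0.716, -0.003, -0.003]
ft_force: [-15.8, 0.1, 12.5]
width: 0.0799
```

Request:
carry_out(increments="0 0 0 0 0.009 0 0.08; 0 0 0 0 0.018 0 0.08; 0 0 0 0 0.027 0 0.08; 0 0 0 0 0.036 0 0.08; 0 0 0 0 0.045 0 0.08")

```text
time: 12.72
ee_pos: [0.5423, -0.0137, 0.0107]
eef_rot: [0.699, 0.715, -0.006, -0.006]
ft_force: [-16.8, -0.0, 13.8]
width: 0.08
```

```bash
python3 -c "
from h import *
delta(.634,-.010,.012)
look('10',('scene','side'))
"
```

```text
t 12.725 pos [ 0.5423 -0.0137  0.0107] f [-16.8  -0.   13.8] w 0.08 | turn [-0.91 -0.02 -0.03] shift [ 0.0016  0.0917 -0.0028]
scene top n 948 c [ 0.5978 -0.0104] size [ 92.6 132.4] long deg 91.6
scene stubs 105 [[0.5963, 0.0218], [0.5992, -0.0464]] mid [ 0.5977 -0.0123] sep 0.0683 deg 92.4
side top n 252 c [ 0.5801 -0.032 ] size [ 85.2 140.6] long deg 123.9
```

Request:
carry_out(increments="-0.2 0 0 0 0.009 -0.001 0.08; -0.4 0 0 0 0.018 -0.001 0.08; -0.5 0 0 0 0.027 -0.001 0.08; -0.5 0 0 0 0.036 -0.001 0.08; -0.5 0 0 0 0.045 -0.001 0.08")

```text
time: 13.45
ee_pos: [0.5858, -0.013, 0.0103]
eef_rot: [0.699, 0.715, -0.004, -0.004]
ft_force: [-16.5, -0.8, 11.1]
width: 0.0796
```

Request:
carry_out(increments="-0.2 0 0 0 0.008 -0.001 0.08; -0.4 0 0 0 0.016 -0.001 0.08; -0.5 0 0 0 0.023 -0.001 0.08; -0.5 0 0 0 0.029 -0.001 0.08; -0.5 0 0 0 0.035 -0.001 0.08")

```text
time: 14.08
ee_pos: [0.6177, -0.0125, 0.0102]
eef_rot: [0.699, 0.715, -0.003, -0.004]
ft_force: [-15.1, -0.3, 12.1]
width: 0.0798
```

```bash
python3 -c "
from h import *
delta(.634,-.010,.012)
look('11',('scene','side'))
p=cv2.imread('pics/scene_11.png'); b=(200,140,340,310)
cv2.imwrite('pics/scene_11z.png',cv2.resize(p[b[1]:b[3],b[0]:b[2]],None,fx=3.5,fy=3.5,interpolation=cv2.INTER_CUBIC))
"
```

```text
t 14.075 pos [ 0.6177 -0.0125  0.0102] f [-15.1  -0.3  12.1] w 0.08 | turn [-0.59 -0.04 -0.08] shift [ 0.0022  0.0163 -0.0019]
scene top n 1018 c [ 0.6724 -0.0089] size [ 92.5 130.4] long deg 91.4
scene stubs 115 [[0.6724, 0.023], [0.6738, -0.0444]] mid [ 0.6731 -0.0107] sep 0.0674 deg 91.2
side top n 268 c [ 0.6552 -0.0287] size [ 89.7 139.2] long deg 120.9
```

View pics/scene_11z.png

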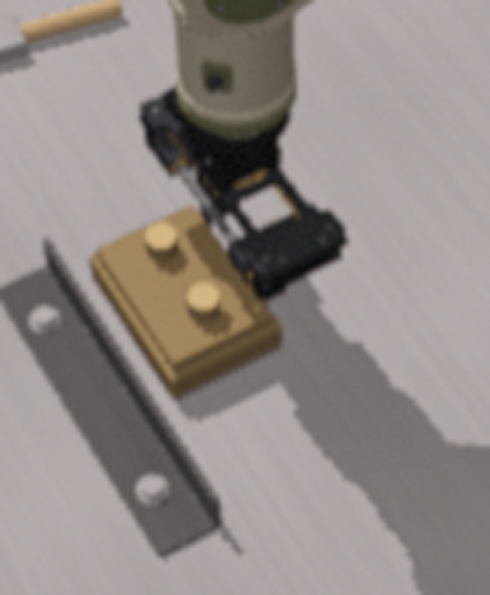

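The crop shows the block parallel to the fence, about 20 mm off, between its ends: the block edge runs from (95,265) to (178,390) and the fence from (47,245) to (215,520). Final slow push.

Request:
carry_out(increments="-0.2 0 0 0 0.004 -0.001 0.08; -0.3 0 0 0 0.008 -0.001 0.08; -0.4 0 0 0 0.012 -0.001 0.08; -0.4 0 0 0 0.015 -0.001 0.08; -0.4 0 0 0 0.018 -0.001 0.08")

```text
time: 14.8
ee_pos: [0.6337, -0.0124, 0.0101]
eef_rot: [0.699, 0.715, -0.003, -0.003]
ft_force: [-14.1, -0.8, 9.0]
width: 0.0798
```

Request:
carry_out(increments="0 0 0 0 0.002 0 0.08; 0 0 0 0 0.004 0 0.08; 0 0 0 0 0.005 0 0.08; 0 0 0 0 0.006 0 0.08; 0 0 0 0 0.006 0 0.08")

```text
time: 15.42
ee_pos: [0.6367, -0.0126, 0.0093]
eef_rot: [0.699, 0.715, -0.005, -0.006]
ft_force: [-14.4, -0.1, 9.2]
width: 0.0798
```

Request:
carry_out(increments="-0.2 0 0 0 0.003 -0.001 0.08; -0.4 0 0 0 0.005 -0.001 0.08; -0.4 0 0 0 0.007 -0.001 0.08; -0.4 0 0 0 0.008 -0.001 0.08; -0.4 0 0 0 0.008 -0.001 0.08")

```text
time: 16.05
ee_pos: [0.6382, -0.0126, 0.0091]
eef_rot: [0.699, 0.715, -0.007, -0.009]
ft_force: [-29.4, 1.0, 21.0]
width: 0.08
```

```bash
python3 -c "
from h import *
delta(.634,-.010,.012)
look('12',('scene','side'))
for n in ('scene','side'):
    p=cv2.imread(f'pics/{n}_12.png'); b=(190,150,330,310) if n=='scene' else (230,110,370,230)
    cv2.imwrite(f'pics/{n}_12z.png',cv2.resize(p[b[1]:b[3],b[0]:b[2]],None,fx=3.7,fy=3.7,interpolation=cv2.INTER_CUBIC))
"
```

```text
t 16.05 pos [ 0.6382 -0.0126  0.0091] f [-29.4   1.   21. ] w 0.08 | turn [-1.28 -0.17 -0.15] shift [ 0.0027 -0.0042 -0.0028]
scene top n 998 c [ 0.6941 -0.0102] size [ 88.5 132.2] long deg 91.1
scene stubs 121 [[0.6935, 0.0227], [0.6947, -0.0451]] mid [ 0.6941 -0.0112] sep 0.0679 deg 91.0
side top n 269 c [ 0.695  -0.0114] size [ 91.  128.1] long deg 91.8
```

View pics/scene_12z.png

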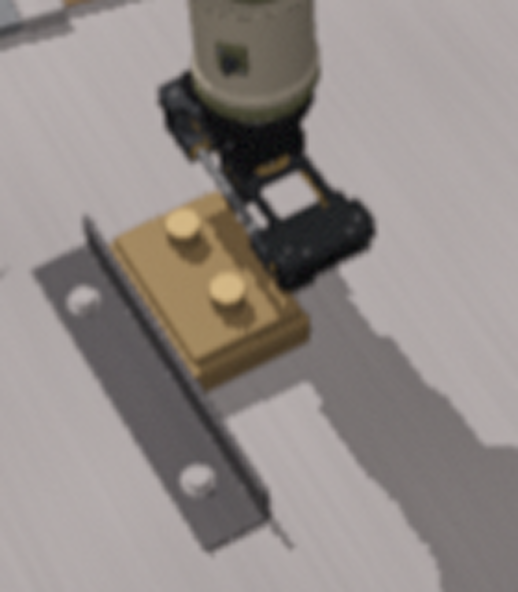

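Force rose to 29 N while motion stopped, so the block is on the fence. In the crop its lower edge meets the fence face along (115,240)–(205,385), inside both ends. I'll back off straight, then rise.

Request:
carry_out(increments="0 0 0 0 -0.006 0 0.08; 0 0 0 0 -0.015 0 0.08; 0 0 0 0 -0.04 0 0.08; 0 0 0 0 -0.08 -0.02 0.08; 0 0 0 0 -0.12 -0.06 0.08")

```text
time: 16.77
ee_pos: [0.5176, -0.0154, 0.0711]
eef_rot: [0.699, 0.715, -0.008, -0.009]
ft_force: [0.6, 0.3, 1.9]
width: 0.08
```

Request:
carry_out(increments="0 0 0 0 -0.03 -0.05 0.08; 0 0 0 0 -0.06 -0.1 0.08; 0 0 0 0 -0.08 -0.13 0.08; 0 0 0 0 -0.08 -0.15 0.08; 0 0 0 0 -0.08 -0.15 0.08")

```text
time: 17.4
ee_pos: [0.4422, -0.0172, 0.2243]
eef_rot: [0.699, 0.715, -0.006, -0.009]
ft_force: [0.4, -0.7, -0.1]
width: 0.0801
```

```bash
python3 -c "
from h import *
delta(.634,-.010,.012)
look('13',('scene','side'))
for n in ('scene','side'):
    p=cv2.imread(f'pics/{n}_13.png'); b=(190,180,310,310) if n=='scene' else (250,120,370,220)
    cv2.imwrite(f'pics/{n}_13z.png',cv2.resize(p[b[1]:b[3],b[0]:b[2]],None,fx=4.5,fy=4.5,interpolation=cv2.INTER_CUBIC))
"
```

```text
t 17.4 pos [ 0.4422 -0.0172  0.2243] f [ 0.4 -0.7 -0.1] w 0.08 | turn [-1.2  -0.21 -0.11] shift [0.0021 0.1963 0.2082]
scene top n 1026 c [ 0.6942 -0.0085] size [ 87.8 132. ] long deg 90.4
scene stubs 123 [[0.6933, 0.0236], [0.695, -0.0441]] mid [ 0.6941 -0.0103] sep 0.0676 deg 91.4
side top n 937 c [ 0.6948 -0.0104] size [ 94.2 131.8] long deg 92.5
side stubs 107 [[0.6935, 0.0236], [0.6949, -0.0439]] mid [ 0.6942 -0.0101] sep 0.0675 deg 91.2
```

View pics/scene_13z.png

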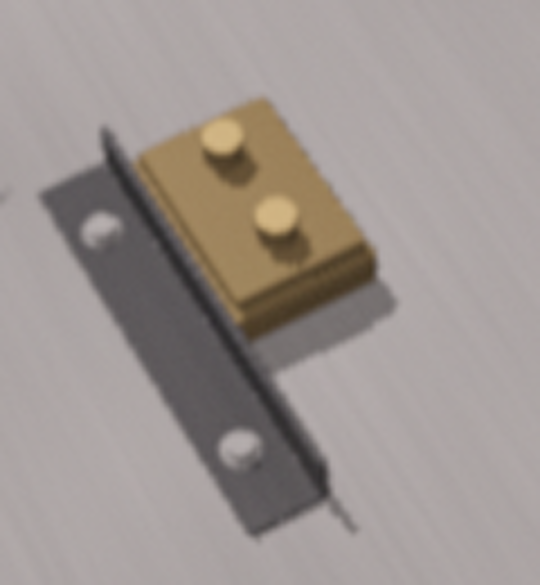

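View pics/side_13.png

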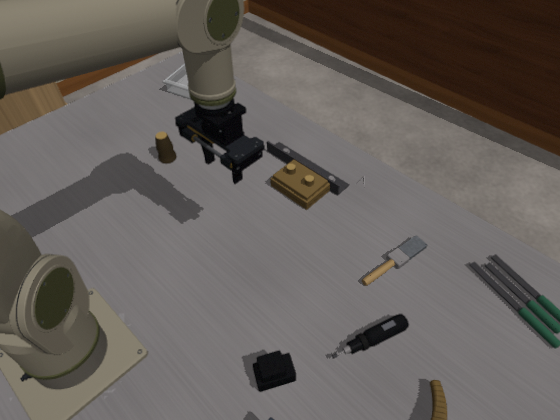

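View pics/side_13z.png

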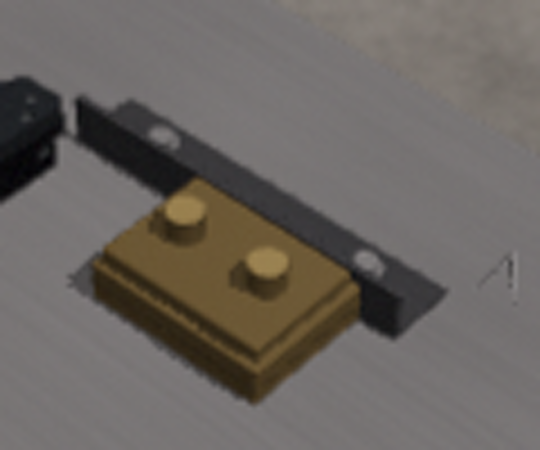

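Both views show the block flush with the fence, with the feeder line at 91.2–91.4° against the fence's 91.4°. It is about 28 mm inside the nearer end, and the other things haven't moved. For certainty, I'll give one self-aligning press with closed fingers at the middle of the back side.

Request:
carry_out(increments="-0.4 0 0 0.001 0.03 0.03 0; -0.8 -0.1 0 0.002 0.06 0.08 0; -1.2 -0.2 -0.1 0.003 0.09 0.12 0; -1.2 -0.2 -0.1 0.003 0.12 0.15 0; -1.2 -0.2 -0.1 0.003 0.14 0.18 0")

```text
time: 18.12
ee_pos: [0.5767, -0.0114, 0.0359]
eef_rot: [0.699, 0.716, -0.003, -0.001]
ft_force: [0.0, 0.2, 0.2]
width: 0.0381
```

```bash
python3 -c "
from h import *
delta(.615,-.0125,.014)"
```

```text
t 18.125 pos [ 0.5767 -0.0114  0.0359] f [0.  0.2 0.2] w 0.038 | turn [-0.35  0.15 -0.02] shift [-0.002   0.0384  0.0217]
```

Request:
carry_out(increments="-0.3 0.1 0 -0.001 0.01 0.012 0; -0.3 0.1 0 -0.001 0.02 0.022 0; -0.3 0.1 0 -0.001 0.03 0.022 0; -0.3 0.1 0 -0.001 0.038 0.022 0; -0.3 0.1 0 -0.001 0.044 0.022 0")

```text
time: 18.75
ee_pos: [0.6215, -0.0113, 0.0144]
eef_rot: [0.699, 0.716, -0.0, 0.0]
ft_force: [-0.5, -0.5, 0.2]
width: 0.0009
```

Request:
carry_out(increments="0 0 0 0 0.004 0 0; 0 0 0 0 0.008 0 0; 0 0 0 0 0.012 0 0; 0 0 0 0 0.015 0 0; 0 0 0 0 0.017 0 0")

```text
time: 19.38
ee_pos: [0.6386, -0.0109, 0.0143]
eef_rot: [0.699, 0.716, -0.0, 0.0]
ft_force: [-3.0, -0.5, 1.1]
width: 0.0004
```

Request:
carry_out(increments="0 0 0 0 0.002 0 0; 0 0 0 0 0.004 0 0; 0 0 0 0 0.005 0 0; 0 0 0 0 0.006 0 0; 0 0 0 0 0.006 0 0")

```text
time: 20.0
ee_pos: [0.639, -0.011, 0.0137]
eef_rot: [0.699, 0.715, -0.004, -0.004]
ft_force: [-26.0, -0.3, 18.2]
width: 0.0003
```

It stopped dead at 26 N with 0.4 mm of travel, so the block is seated. Backing off and checking.

Request:
carry_out(increments="0 0 0 0 -0.006 0 0; 0 0 0 0 -0.02 0 0; 0 0 0 0 -0.05 0 0; 0 0 0 0 -0.09 -0.04 0; 0 0 0 0 -0.13 -0.09 0")

```text
time: 20.62
ee_pos: [0.5095, -0.014, 0.1042]
eef_rot: [0.699, 0.715, -0.005, -0.004]
ft_force: [0.6, 1.6, 1.2]
width: 0.0002
```

Request:
carry_out(increments="0 0 0 0 -0.03 -0.04 0; 0 0 0 0 -0.05 -0.08 0; 0 0 0 0 -0.05 -0.1 0; 0 0 0 0 -0.05 -0.1 0; 0 0 0 0 -0.05 -0.1 0")

```text
time: 21.25
ee_pos: [0.4604, -0.0153, 0.2039]
eef_rot: [0.699, 0.715, -0.005, -0.005]
ft_force: [-0.1, 0.0, -0.3]
width: 0.0004
```

```bash
python3 -c "
from h import *
delta(.634,-.010,.012)
look('14',('scene','side'))
p=cv2.imread('pics/scene_14.png')
"
```

```text
t 21.25 pos [ 0.4604 -0.0153  0.2039] f [-0.1  0.  -0.3] w 0.0 | turn [-0.78  0.01 -0.06] shift [0.0012 0.1763 0.1895]
scene top n 1003 c [ 0.6945 -0.0098] size [ 86.9 130.6] long deg 90.5
scene stubs 120 [[0.6932, 0.0229], [0.6953, -0.0449]] mid [ 0.6942 -0.011 ] sep 0.0679 deg 91.7
side top n 939 c [ 0.6946 -0.0098] size [ 93.  131.7] long deg 91.0
side stubs 111 [[0.6951, -0.0442], [0.6933, 0.0237]] mid [ 0.6942 -0.0102] sep 0.0679 deg 91.5
```

View pics/scene_14.png

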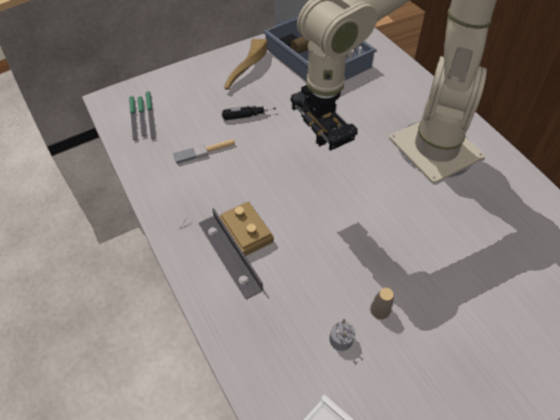

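The block at (247,227) lies along the fence and the arm is clear. The stump, burrs, grinder and brush are where they were.

```bash
python3 -c "
from bench import r
print(r.close_job())"
```

```text
the job is handed in; nothing more can be done
None
```

The block lies with a long side against the fence, and I handed the job in at about 21.4 s of the 64 s allowed, with the arm clear.

**What I did:** I turned the block about 78° clockwise with closed-fingertip shoves on opposite corners. Its centre ended within about 15 mm of where it started. It stood square and roughly 0.14 m clear of the fence. I then pushed it straight home with both open fingertips on the back long side, and finished with one central press with the fingers closed.

**Last checks:**
- **Seated:** The push home stopped with the force rising to 29 N, and the central press moved only 0.4 mm at 26 N.
- **Angle:** The line through the feeders reads 91.5–91.7°, against the fence's 91.4°. The block-top outline is noisier, at 90.5° in the scene view and 91.0° in the side view.
- **Position:** The block's centre is about 50 mm from the fence face, as it should be. Its nearer end is about 28 mm inside the end of the fence.
- **Other things:** By eye in the last scene picture, the stump, burrs, grinder and brush look unmoved. I did not measure them again.

**Disagreements:** The two fixed cameras differed by about 4–6 mm in absolute position, so I averaged them; contact with the fence was confirmed by force.

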